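# Nest a circuit board in the board holder and set its clamp clearance

### The job

Set the larger circuit board down level in the nest of the board holder, on its two narrow ledges between the jaws, without dropping it, and let go of it. Then turn the holder's winged thumbscrew clockwise until it seats against its stop, and back it off a quarter turn so that the board has room to expand when it is soldered. Finish still gripping the thumbscrew at that setting, and leave the other loose things on the bench where they are.

Things in the scene. Friction and masses are not known exactly. Their poses are not given: they have to be found in the camera images.
- board: The larger of the two loose green boards, flat, parts up: plate 70 (x) by 100 (y) by 3 mm; at its centre a dark transformer block with copper winding, 28 (x) by 40 (y) mm, 32 mm tall (top 35 mm above the underside): grip it there. Low parts (to 9 mm) only near the corners. 0.09 to 0.18 kg. Origin: centre of underside, z up. Fits the nest either way round (half turn).
- holder: Board holder fixed to the bench, place and yaw vary: dark base plate 110 (x) by 215 (y, from -78.5 to +136.5) by 12 mm, two aluminium rails along x, sliding jaw on the +y side, and beyond it the screw block with the thumbscrew. Origin: on the bench, midway between the ledges; z up. Jaw tops 50 mm, thumbscrew top 90 mm above the bench.
- nest (a point): Centre of the nest at ledge height, 40 mm above the bench, axes as the holder's. The board's underside goes here, its long side along y. Ledges 12 mm wide (y -50 to -38 and +38 to +50 mm), 92 mm long along x, open between. Fixed jaw face at y = -50 mm. Jaws stand 10 mm above the ledges; lugs 5 mm tall end the ledges at x = -40 and +40 mm (5 mm play each side of the board).
- jaw_face (a point): Middle of the sliding jaw's inner face (70 mm wide), 5 mm above the ledges. It lies at y = +60 mm of the nest when adj reads 0 and comes in (-y) by 2.5 mm per rad of the thumbscrew, to +51 mm at the stop, pushing a board in its way gently along; at the stop the board has 1 mm of play.
- adj_grip (a point): Where to grip the thumbscrew: on its vertical axis, 78 mm above the bench, at x = 0, y = +102 mm of the holder. Its steel wing is an upright flat bar 40 mm long along this point's x, 12 mm thick along its y, from 64 to 90 mm above the bench; grip across the thickness. The point turns with the wing. The screw block below is 36 mm square, top at 50 mm.
- adj (a joint): Angle of the thumbscrew, rad: grows as it is turned clockwise seen from above (tightening), from 0 to the hard stop at 3.6, where it seats. At 0 the wing lies along the holder's x. Starts between 0.6 and 1.8, so it may take more than one grasp. Light friction (0.05 N m), no spring: it stays where it is left. A quarter turn back from the stop reads 2.03.
- small_board: The smaller circuit board, to be left alone: 50 by 60 by 3 mm with a block 16 by 22 by 14 mm on it. Origin: centre of the underside.
- solder_reel: Reel of solder standing on end, 54 mm across, 44 mm tall, to be left alone. Origin: centre of the underside.
- screwdriver: Screwdriver with a black handle, lying flat along its own x, about 200 mm long, to be left alone.
- parts_tray: Open grey parts tray 100 by 140 by 25 mm with dividers, to be left alone. Origin: centre of the underside.
- tip_cleaner: Steel tip-cleaner cup, 64 mm across, 40 mm tall, to be left alone. Origin: centre of the underside.
- glasses: Clear safety glasses with red arms, about 150 mm wide, 140 mm deep, 48 mm tall, to be left alone. Origin: under the middle of the front.
Things that resemble listed ones, but are neither listed nor needed, are in the scene too. What is shaped like the board but brown or red is not meant.

How it is judged:
On the way, in this order (a step that is already met when the one before it is completed fails the run):
1. the board lies level in the nest, on both ledges, released (x of board in the frame of nest between -0.008 and 0.008 m and y of board in the frame of nest between -0.005 and 0.01 m and z of board in the frame of nest between -0.002 and 0.002 m and angle between board's own z axis and vertical below 0.04 rad and angle between the y axis of board and the y axis of nest, either way round below 0.15 rad and contact force between the fingers and board below 0.05 N and linear speed of board below 0.02 m/s), for 0.2 s.
2. the thumbscrew is seated against its stop, with the board in the nest (x of board in the frame of nest between -0.008 and 0.008 m and y of board in the frame of nest between -0.005 and 0.01 m and z of board in the frame of nest between -0.002 and 0.002 m and angle between board's own z axis and vertical below 0.04 rad and angle between the y axis of board and the y axis of nest, either way round below 0.15 rad and value of joint adj above 3.53 rad), for 0.1 s.
At the end, for the whole second after the job is handed in: Thumbscrew a quarter turn (within 15 degrees) back from its stop, still and gripped (over 1 N); board untouched, level (0.04 rad) on both ledges, height within 2 mm, within 8 mm of the nest centre along the ledges, -5 to +10 mm across, square within 0.15 rad (all of step 1 and value of joint adj between 1.77 and 2.29 rad and contact force between the fingers and adj above 1 N and velocity of joint adj between -0.05 and 0.05 rad/s); the arm keeps its last pose, push and grip.
It fails at once if the board is dropped or thrown (moves faster than 0.7 m/s, a fall of 25 mm, with nothing gripping it) (linear speed of board above 0.7 m/s and contact force between the fingers and board below 0.05 N).
It fails at once if another loose thing on the bench is moved more than 30 mm (distance of any of small_board, solder_reel, screwdriver, parts_tray, tip_cleaner, glasses from where it was at the start of the episode above 0.03 m).
It also fails if it takes over 64 s, if anything falls off the work surface, if the arm or the gripper's body presses on something with over 40 N, if the wrist force passes 120 N, or if a joint passes its speed limit or range.

### The arm

A 6-joint arm with a two-finger parallel gripper is mounted at the origin on the work surface. World frame = base frame: x ahead of the robot, y to its left, z up, the work surface at z = 0. Lengths are in m, angles in rad, forces in N, time in s.
With the tool pointing down it reaches from about 0.25 to 0.85 m from the base axis. Payload 12.5 kg.
Tool frame: the origin (TCP) lies at the very end of the fingers, on their centre line; the grasp point (between the pads) lies 19 mm behind it; z points along the fingers, y is the direction in which the jaws open and shut (so a half turn about z gives the same grasp; the last joint's range is limited). The gripper opens to 93 mm and grips with 3 to 60 N. Pads are 15 mm wide; open, the fingers measure 128 mm over their backs; the gripper's body (75 mm by 188 mm) begins 65 mm behind the grasp point.
Start: joints at [1.153, 0.351, 1.652, -0, 1.139, -0.085], TCP at [0.18, 0.52, 0.189] pointing down, gripper open.
Joint ranges: [-2.75, 2.75], [-0.79, 2.1], [0.01, 2.65], [-1.57, 4.71], [0.07, 3.14], [-2.87, 2.87]. Speed limits (rad/s): [2.22, 2.22, 2.79, 3.14, 3.14, 3.14].

### API

Orientations are given as [roll, pitch, yaw] about the fixed x, y, z axes, in that order (R = Rz(yaw) Ry(pitch) Rx(roll)).
In Python, from plant import env gives the robot as it stands.
- The arm moves only by the tool send_rows, never from a script. Its argument "targets" is a list of rows, each an object of numbers: "dx", "dy", "dz": the shift along the tool's x, y, z in cm; "roll": the turn about the tool's z in degrees. In form: [{"dx": .., "dy": .., "dz": .., "roll": ..}, ...]. A call has 1 to 10 rows; each row is the pose to reach, as a shift and turn from the pose commanded when the call began, along the tool's axes at that moment; what a row does not reach only later rows make up. A row lasts 1/12 s, in which the tool goes at most 41.7 mm and 7.16 degrees, less where a joint would pass 70% of its speed; a pose out of reach is approached as far as the arm can. A call with a gripper value outside its range is refused whole. "jaw" is the closure, from -1 (fully open) to 1 (shut), so that 0 is half open, set as the call begins (left out, the last holds). The fingers move at their own pace and stop on an object; the grip force is fixed at half the most. Time passes only in rows, so rows that repeat a pose let the fingers close. It gives the time, the measured TCP pose, the force and the opening at its end, in the units of the state.
- env.state(): the state, without advancing time (a new reading comes with each control period).
- env.camera(name): name is "side" or "top" or "wrist"; returns a dict with "image" (400x640x3 uint8, red, green, blue), "range_z" (400x640 float32, m along the optical axis (not along the pixel's ray), 0 where there is no reading), "fx", "fy", "cx", "cy" (pixels), "rvec" (rotation vector, rad) and "tvec" (3), from world to camera coordinates, as OpenCV has them; the wrist camera has in their place "T_tool_cam" (4x4, takes a point from camera to tool coordinates, whose origin is the TCP and whose axes are the flange's). Camera axes: x right, y down, z forward; pixel columns grow to the right and rows downward; lengths in m; the calibration is good to about 2 mm. A picture is of the moment at which its call begins: read the wrist's pose just before it.
- env.finish_job(): hands the job in, once; it reports no verdict.
The state is a dict: "time": time; "joint_pos": joint angles; "qd": joint speeds; "effort": joint torques, N m; "tool_pos": TCP position; "tcp_rot": TCP orientation; "ft_force": force on the tool from outside, world axes, zero at the start; "wrist_torque": the same for the moment, N m; "gripper_width": opening from 0.0 (shut) to 1.0 (fully open).
Only numpy, scipy, OpenCV 4.12 (cv2) and the standard library are available. Lean on these libraries where they do the work, as an engineer would, in place of code of your own. Each camera call takes 0.05 s, during which the arm holds its last target. There are 200 camera calls.

## Working session

There is one attempt and no reset: what is moved stays moved. The work goes in short steps, Python scripts to look and compute and a tool call to move; the robot and the scene stay as the last step left them, time stands still between calls to the robot, and variables do not carry over. Pictures are saved under pics/ and viewed, about 8 in all and at most 12, crops included, and the job is handed in when it is done.

Besides the shell and the picture viewer there is one more tool, called after "Emit:" as a command line: name --argument value ..., lists and objects as JSON in quotes. send_rows: Moves the arm, as the interface text tells. Its arguments: {"type":"object","properties":{"targets":{"type":"array"},"jaw":{"type":"number"}},"required":["targets"]}

```bash
mkdir -p pics; cat > h.py <<'E'
import numpy as np, cv2, pickle
from plant import env
def grab(n):
    s=env.state(); c=env.camera(n); c['state']=s
    pickle.dump(c,open(f'{n}.pkl','wb')); return c
def load(n): return pickle.load(open(f'{n}.pkl','rb'))
def cloud(c):
    z=c['range_z']; v,u=np.mgrid[:400,:640]
    P=np.stack([(u-c['cx'])/c['fx']*z,(v-c['cy'])/c['fy']*z,z],-1)
    if 'rvec' in c:
        R=cv2.Rodrigues(np.array(c['rvec'],float))[0]; W=(P-np.array(c['tvec']).ravel())@R
    else:
        from scipy.spatial.transform import Rotation as Ro
        T=np.array(c['T_tool_cam']); s=c['state']
        W=(P@T[:3,:3].T+T[:3,3])@Ro.from_euler('xyz',s['tcp_rot']).as_matrix().T+s['tool_pos']
    W[z==0]=np.nan; return W
def save(c,f,box=None,k=1):
    im=c['image'][:,:,::-1]
    if box: im=im[box[1]:box[3],box[0]:box[2]]
    cv2.imwrite(f,cv2.resize(im,None,fx=k,fy=k,interpolation=cv2.INTER_CUBIC))
E
python3 - <<'E'
from h import *
print(env.state())
c=grab('top'); save(c,'pics/top1.png',k=1.25)
c=grab('side'); 
E
```

```text
{'time': 0.0, 'joint_pos': array([ 1.15338582e+00,  3.51237250e-01,  1.65241906e+00, -1.71728808e-05,
        1.13907680e+00, -8.46050841e-02]), 'qd': array([ 0.00160005, -0.00123606,  0.0009104 , -0.00097246, -0.00073622,
        0.00113223]), 'effort': array([-2.11721286e-03, -4.97304440e+01, -2.85257649e+01,  6.97857840e-02,
        2.57566263e-02, -9.37992399e-05]), 'tool_pos': array([0.17951497, 0.51948723, 0.1886028 ]), 'tcp_rot': array([-3.14045496e+00, -8.08401052e-05,  2.80879438e+00]), 'ft_force': array([0.42998277, 0.37344548, 0.13899193]), 'wrist_torque': array([-0.0275359 ,  0.02732757, -0.00626228]), 'gripper_width': 1.0007105983268534}
```

View pics/top1.png

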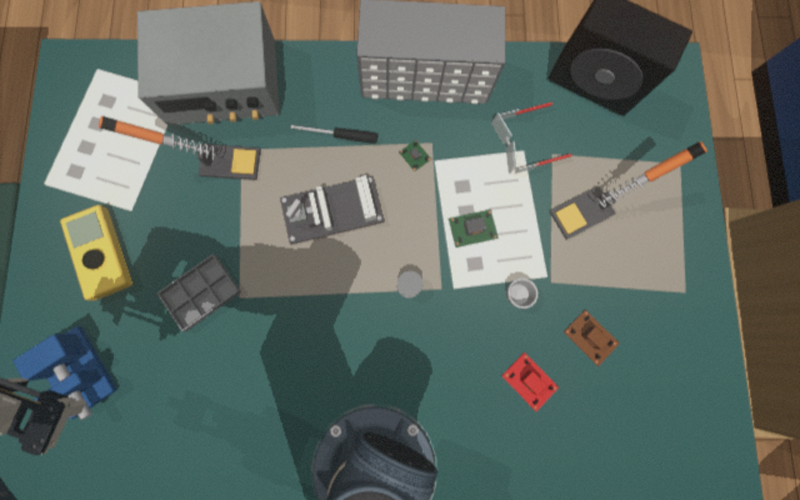

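The larger green board is at (473,227), and the small green one is at (415,155). The brown board (591,336) and the red one (530,381) are decoys. The holder is at (332,208), with its screw end apparently on the left near (295,208). I'll confirm this in an enlarged crop and measure heights.

```bash
python3 - <<'E'
from h import *
c=load('top'); save(c,'pics/crop.png',(215,105,415,245),4)
W=cloud(c); x,y,z=W[...,0],W[...,1],W[...,2]
im=c['image'].astype(int)
# board: green above bench around px
def rect(m,name):
    p=W[m][:,:2].astype(np.float32)
    r=cv2.minAreaRect(p*1000); print(name,m.sum(),r, 'zmed',np.median(z[m]), 'mean',p.mean(0))
roi=np.zeros((400,640),bool); roi[160:205,345:410]=1
g=roi&(im[...,1]>im[...,0]+15)&(z<.02)&(im[...,1]>im[...,2]+10)
rect(g,'plate'); rect(roi&(z>.026)&(z<.05),'block')
roi[:]=0; roi[130:205,210:315]=1
for lo,hi in[(.006,.03),(.034,.045),(.045,.056),(.06,.1)]:
    m=roi&(z>lo)&(z<hi)
    n,l,st,ce=cv2.connectedComponentsWithStats(m.astype(np.uint8))
    for i in range(1,n):
        if st[i,4]>12: rect(l==i,f'{lo}-{hi} {ce[i]}')
E
```

```text
plate 527 ((504.6440124511719, -220.45347595214844), (67.91082763671875, 98.80834197998047), 13.072874069213867) zmed 0.0031698279089404664 mean [ 0.502052   -0.21845376]
block 159 ((505.601806640625, -220.72862243652344), (28.359800338745117, 40.252193450927734), 12.15239429473877) zmed 0.03481342224409559 mean [ 0.5048552  -0.21974744]
0.006-0.03 [266.67454728 168.35965795] 1988 ((547.6640014648438, 96.22064971923828), (111.09001922607422, 214.94613647460938), 13.539814949035645) zmed 0.012456512166350017 mean [0.5428308  0.09147385]
0.034-0.045 [290.39041096 158.17808219] 146 ((565.4091796875, 20.147104263305664), (90.59323120117188, 22.285350799560547), 14.25844669342041) zmed 0.040325065323167875 mean [0.56389064 0.02456803]
0.034-0.045 [257.36018957 165.41232227] 211 ((542.87548828125, 114.71620178222656), (92.97554016113281, 20.457157135009766), 13.6209135055542) zmed 0.03993485597358915 mean [0.5437029  0.11394066]
0.034-0.045 [246.81904762 168.64761905] 105 ((536.0364990234375, 142.8521270751953), (58.750858306884766, 16.97998809814453), 13.461562156677246) zmed 0.038705974140376145 mean [0.5348838  0.14233512]
0.045-0.056 [294.37086093 156.60927152] 151 ((567.4169311523438, 14.246400833129883), (91.74739074707031, 19.446781158447266), 9.178316116333008) zmed 0.050477740373368864 mean [0.5654637  0.01339651]
0.045-0.056 [250.76521739 166.32173913] 115 ((538.2262573242188, 134.454345703125), (69.36972045898438, 21.343765258789062), 14.071033477783203) zmed 0.04994169812874841 mean [0.53844905 0.13013734]
0.045-0.056 [239.65432099 171.40740741] 81 ((524.2432250976562, 157.88034057617188), (25.6779727935791, 48.46910095214844), 56.35831069946289) zmed 0.05044898211001407 mean [0.5242374 0.1592571]
0.06-0.1 [235.19008264 166.7768595 ] 121 ((528.7680053710938, 165.3211669921875), (17.408756256103516, 38.500572204589844), 61.25712585449219) zmed 0.08799559594091495 mean [0.5282022  0.16499092]
```

View pics/crop.png

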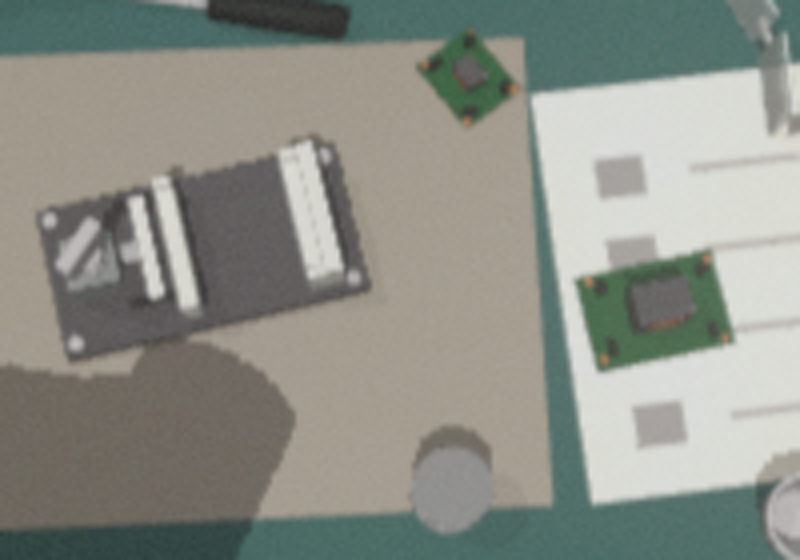

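The crop confirms the board at crop px (655,310): green, 68×99 mm, with the transformer block at its centre. The small green board is at (468,78). The holder's screw and wing are at (85,250), so its +y points to world +y. The wing angle gives adj ≈ 0.74. Next I'll hover over the board.

```bash
cat >> h.py <<'E'
def rel(xyz,yawdeg):
    from scipy.spatial.transform import Rotation as Ro
    s=env.state(); R=Ro.from_euler('xyz',s['tcp_rot']).as_matrix()
    d=R.T@(np.array(xyz)-s['tool_pos'])*100
    r=np.degrees(s['tcp_rot'][2])-yawdeg; r=(r+180)%360-180
    print('shift cm',d.round(2),'roll',round(r,2),'t',round(s['time'],2))
E
python3 -c "
from h import *
rel([.505,-.2206,.19],102.5)"
```

```text
shift cm [-54.94 -59.32  -0.08] roll 58.43 t 0.1
```

Emit:
send_rows --targets '[{"dx":-3,"dy":-3,"dz":0,"roll":5},{"dx":-6,"dy":-6,"dz":0,"roll":10},{"dx":-9,"dy":-9,"dz":0,"roll":16},{"dx":-12,"dy":-12.5,"dz":0,"roll":22},{"dx":-15,"dy":-16,"dz":0,"roll":28},{"dx":-18,"dy":-19,"dz":0,"roll":34},{"dx":-21,"dy":-22.5,"dz":0,"roll":40},{"dx":-24,"dy":-26,"dz":0,"roll":46},{"dx":-27,"dy":-29,"dz":0,"roll":52},{"dx":-30,"dy":-32,"dz":0,"roll":58.4}]' --jaw -1

```text
time: 0.93
tool_pos: [0.3491, 0.1374, 0.1892]
tcp_rot: [3.141, -0.0, 1.785]
ft_force: [1.0, 1.2, 0.2]
gripper_width: 1.003
```

```bash
python3 -c "
from h import *
rel([.505,-.2206,.19],102.5)"
```

```text
shift cm [-38.3    7.63  -0.08] roll -0.24 t 0.93
```

Emit:
send_rows --targets '[{"dx":-3.5,"dy":0.7,"dz":0,"roll":0},{"dx":-7.5,"dy":1.5,"dz":0,"roll":0},{"dx":-11.5,"dy":2.3,"dz":0,"roll":0},{"dx":-15.5,"dy":3.1,"dz":0,"roll":0},{"dx":-19.5,"dy":3.9,"dz":0,"roll":0},{"dx":-23.5,"dy":4.7,"dz":0,"roll":0},{"dx":-27.5,"dy":5.5,"dz":0,"roll":0},{"dx":-31,"dy":6.3,"dz":0,"roll":0},{"dx":-34.5,"dy":7,"dz":0,"roll":0},{"dx":-37,"dy":7.5,"dz":0,"roll":0}]'

```text
time: 1.77
tool_pos: [0.5031, -0.2082, 0.1887]
tcp_rot: [-3.141, 0.0, 1.788]
ft_force: [-0.0, 1.0, 0.7]
gripper_width: 0.999
```

Emit:
send_rows --targets '[{"dx":0,"dy":0,"dz":0,"roll":0},{"dx":0,"dy":0,"dz":0,"roll":0},{"dx":0,"dy":0,"dz":0,"roll":0}]'

```text
time: 2.02
tool_pos: [0.5021, -0.2049, 0.1888]
tcp_rot: [-3.141, -0.001, 1.789]
ft_force: [0.0, 0.3, -0.6]
gripper_width: 0.996
```

```bash
python3 - <<'E'
from h import *
rel([.505,-.2206,.19],102.5)
c=grab('wrist'); save(c,'pics/w1.png'); W=cloud(c); z=W[...,2]; im=c['image'].astype(int)
def rect(m,n):
    r=cv2.minAreaRect(W[m][:,:2].astype(np.float32)*1000); print(n,m.sum(),r,np.median(z[m]))
g=(im[...,1]>im[...,0]+20)&(im[...,1]>im[...,2]+10)&(z<.02)
for m,n in((g,'plate'),((z>.03)&(z<.04),'block')):
    k,l,st,ce=cv2.connectedComponentsWithStats(m.astype(np.uint8))
    for i in range(1,k):
        if st[i,4]>500: rect(l==i,n+str(ce[i]))
E
```

```text
shift cm [-1.6  -0.06 -0.13] roll 0.03 t 2.02
plate[493.12284197 115.60889774] 1506 ((677.9769287109375, -95.08002471923828), (63.35810470581055, 51.3436164855957), 37.39799880981445) 0.002262071517971684
plate[323.84515103 187.29125596] 3145 ((503.97412109375, -223.7490234375), (69.10856628417969, 99.44503784179688), 12.240117073059082) 0.0022316325063919673
block[611.23476523 179.25074925] 1001 ((811.4962768554688, -136.64013671875), (146.18118286132812, 6.234419345855713), 87.09187316894531) 0.03494772948009378
block[323.9954023 196.       ] 870 ((504.0531005859375, -223.29859924316406), (27.478914260864258, 39.54361343383789), 12.632248878479004) 0.03414288807778326
block[ 23.08658537 223.92682927] 820 ((171.59271240234375, -331.8093566894531), (40.585174560546875, 28.44609260559082), 44.050411224365234) 0.033982855881172905
block[171.74681239 239.24408015] 549 ((346.197021484375, -309.02972412109375), (63.816864013671875, 39.35689163208008), 51.46077346801758) 0.037771528617503713
```

View pics/w1.png

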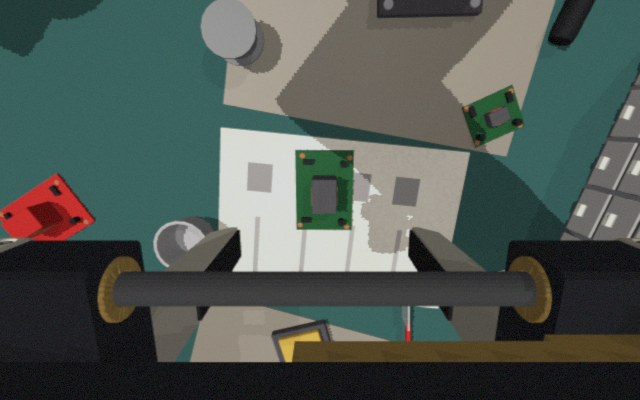

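The board is centred in the wrist view at (324,190). The glasses and tip cleaner are clear of the fingers. Going down.

```bash
python3 -c "
from h import *
rel([.504,-.2233,.007],102.5)"
```

```text
shift cm [-1.88 -0.22 18.2 ] roll 0.06 t 2.07
```

Emit:
send_rows --targets '[{"dx":-0.9,"dy":-0.1,"dz":2,"roll":0},{"dx":-1.9,"dy":-0.2,"dz":4,"roll":0},{"dx":-1.9,"dy":-0.2,"dz":6,"roll":0},{"dx":-1.9,"dy":-0.2,"dz":8,"roll":0},{"dx":-1.9,"dy":-0.2,"dz":10,"roll":0},{"dx":-1.9,"dy":-0.2,"dz":12,"roll":0},{"dx":-1.9,"dy":-0.2,"dz":13,"roll":0},{"dx":-1.9,"dy":-0.2,"dz":13.5,"roll":0},{"dx":-1.9,"dy":-0.2,"dz":13.5,"roll":0},{"dx":-1.9,"dy":-0.2,"dz":13.5,"roll":0}]'

```text
time: 2.9
tool_pos: [0.5052, -0.2244, 0.055]
tcp_rot: [3.141, 0.001, 1.79]
ft_force: [0.7, -0.7, 0.3]
gripper_width: 1.001
```

```bash
python3 -c "
from h import *
rel([.504,-.2233,.007],102.5)"
```

```text
shift cm [ 0.13 -0.1   4.8 ] roll 0.06 t 2.9
```

Emit:
send_rows --targets '[{"dx":0.1,"dy":-0.1,"dz":1,"roll":0},{"dx":0.1,"dy":-0.1,"dz":2,"roll":0},{"dx":0.1,"dy":-0.1,"dz":3,"roll":0},{"dx":0.1,"dy":-0.1,"dz":4,"roll":0},{"dx":0.1,"dy":-0.1,"dz":4.6,"roll":0},{"dx":0.1,"dy":-0.1,"dz":4.8,"roll":0},{"dx":0.1,"dy":-0.1,"dz":4.8,"roll":0},{"dx":0.1,"dy":-0.1,"dz":4.8,"roll":0}]'

```text
time: 3.57
tool_pos: [0.5037, -0.2238, 0.0062]
tcp_rot: [3.142, 0.0, 1.79]
ft_force: [-0.1, -0.3, -0.5]
gripper_width: 0.999
```

Emit:
send_rows --targets '[{"dx":0,"dy":0,"dz":0,"roll":0},{"dx":0,"dy":0,"dz":0,"roll":0},{"dx":0,"dy":0,"dz":0,"roll":0},{"dx":0,"dy":0,"dz":0,"roll":0},{"dx":0,"dy":0,"dz":0,"roll":0},{"dx":0,"dy":0,"dz":0,"roll":0},{"dx":0,"dy":0,"dz":0,"roll":0},{"dx":0,"dy":0,"dz":0,"roll":0},{"dx":0,"dy":0,"dz":0,"roll":0},{"dx":0,"dy":0,"dz":0,"roll":0}]' --jaw 1

```text
time: 4.4
tool_pos: [0.5036, -0.2237, 0.0061]
tcp_rot: [-3.142, -0.0, 1.79]
ft_force: [-0.5, -0.2, -0.1]
gripper_width: 0.329
```

Emit:
send_rows --targets '[{"dx":0,"dy":0,"dz":0,"roll":0},{"dx":0,"dy":0,"dz":0,"roll":0},{"dx":0,"dy":0,"dz":0,"roll":0},{"dx":0,"dy":0,"dz":0,"roll":0},{"dx":0,"dy":0,"dz":0,"roll":0},{"dx":0,"dy":0,"dz":0,"roll":0}]'

```text
time: 4.9
tool_pos: [0.5036, -0.2237, 0.0061]
tcp_rot: [-3.142, 0.0, 1.79]
ft_force: [0.1, 0.1, 0.2]
gripper_width: 0.003
```

Emit:
send_rows --targets '[{"dx":0,"dy":0,"dz":-0.5,"roll":0},{"dx":0,"dy":0,"dz":-2,"roll":0},{"dx":0,"dy":0,"dz":-4,"roll":0},{"dx":0,"dy":0,"dz":-6,"roll":0},{"dx":0,"dy":0,"dz":-8,"roll":0},{"dx":0,"dy":0,"dz":-10.5,"roll":0},{"dx":0,"dy":0,"dz":-13,"roll":0},{"dx":0,"dy":0,"dz":-15,"roll":0},{"dx":0,"dy":0,"dz":-16.5,"roll":0},{"dx":0,"dy":0,"dz":-17,"roll":0}]'

```text
time: 5.73
tool_pos: [0.5044, -0.2242, 0.1789]
tcp_rot: [3.139, 0.003, 1.79]
ft_force: [-1.1, 0.8, -0.5]
gripper_width: 0.005
```

```bash
python3 -c "
from h import *
rel([.554,.068-.12,.18],103.5)"
```

```text
shift cm [15.73  8.58 -0.12] roll -0.97 t 5.73
```

The gripper shut to 0, so it missed the block. I'll look again.

```bash
python3 - <<'E'
from h import *
c=grab('wrist'); save(c,'pics/w2.png'); W=cloud(c); z=W[...,2]
print(c['T_tool_cam'])
def rect(m,n):
    r=cv2.minAreaRect(W[m][:,:2].astype(np.float32)*1000); print(n,m.sum(),r,np.median(z[m]))
for c,n in((c,'wrist'),(grab('top'),'top')):
    W=cloud(c); z=W[...,2];m=(z>.028)&(z<.04)&(abs(W[...,0]-.504)<.06)&(abs(W[...,1]+.222)<.08)
    if m.any(): rect(m,n)
save(grab('side'),'pics/s2.png',k=1.25)
E
```

```text
[[-6.28850771e-04 -9.71410032e-01 -2.37407150e-01  6.34365805e-02]
 [ 9.99999688e-01 -7.24203868e-04  3.14431676e-04 -1.73727056e-03]
 [-4.77373260e-04 -2.37406878e-01  9.71410184e-01 -1.94695877e-01]
 [ 0.00000000e+00  0.00000000e+00  0.00000000e+00  1.00000000e+00]]
wrist 955 ((503.7505187988281, -223.35238647460938), (28.550004959106445, 39.58628845214844), 13.25349235534668) 0.03419615877732643
```

View pics/w2.png

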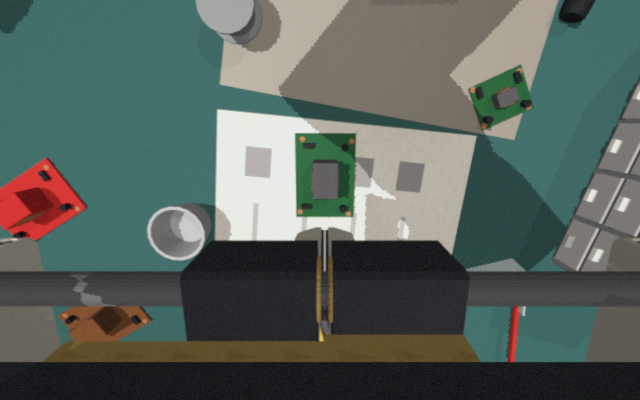

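View pics/s2.png

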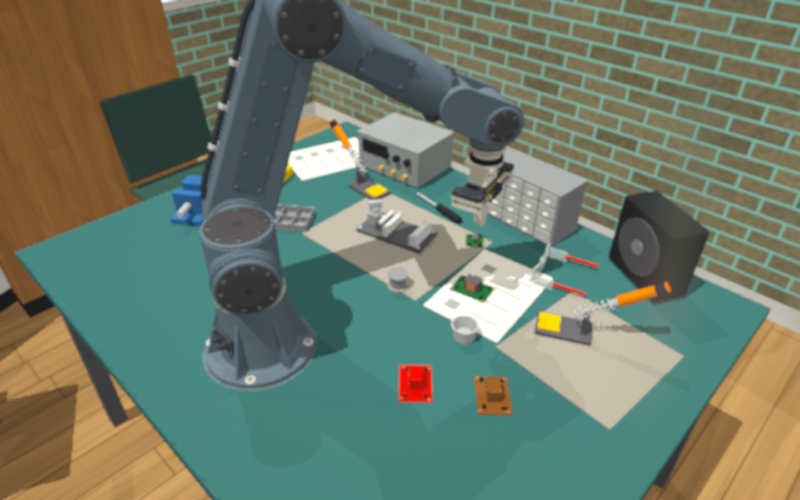

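The board hasn't moved, and the fingers really are shut at (324,230). I'll check the reported TCP against where the side camera sees the fingertips.

```bash
python3 - <<'E'
from h import *
c=load('side'); s=c['state']; print(s['tool_pos'],s['tcp_rot'],s['joint_pos'])
for p in(s['tool_pos'],[.504,-.2235,.035],s['tool_pos']+[0,0,.1]):
    print(cv2.projectPoints(np.array([p],float),np.array(c['rvec'],float),np.array(c['tvec'],float),np.array([[c['fx'],0,c['cx']],[0,c['fy'],c['cy']],[0,0,1]]),None)[0].ravel())
W=cloud(c); z=W[...,2]
m=(z>.02)&(z<.04)&(abs(W[...,0]-.504)<.06)&(abs(W[...,1]+.222)<.06); print('block side',W[m].mean(0),m.sum())
m=(z>.1)&(z<.22)&(abs(W[...,0]-.504)<.1)&(abs(W[...,1]+.222)<.1)
p=W[m]; print('lowest gripper',np.nanpercentile(p[:,2],[0,1,5]),p[p[:,2]<np.nanpercentile(p[:,2],5)].mean(0))
save(c,'pics/s2c.png',(330,110,450,250),4)
E
```

```text
[ 0.50384435 -0.22387693  0.17685834] [3.14039195e+00 1.06210226e-03 1.78948439e+00] [-5.02572047e-01  3.65359777e-01  1.66300971e+00 -5.29717729e-06
  1.11162014e+00 -7.21258399e-01]
[382.7603568  186.35125475]
[378.95398057 222.57909117]
[385.68007134 158.03944347]
block side [ 0.49801649 -0.22354968  0.03193815] 118
lowest gripper [0.20834516 0.208492   0.20907939] [ 0.49285652 -0.21499472  0.20834516]
```

View pics/s2c.png

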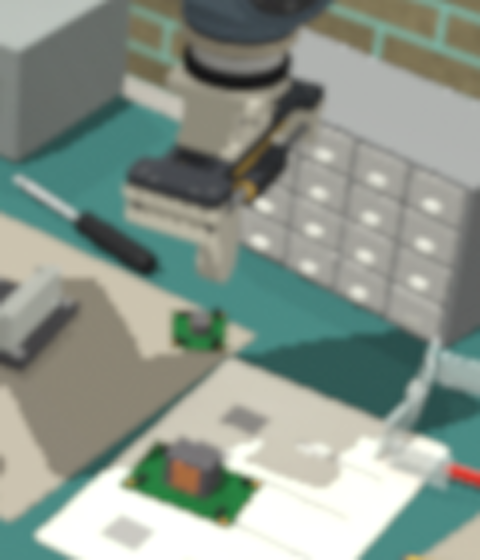

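The fingertip is at crop (215,278), or full-frame (384,179.5). The reported TCP projects to (383,186), so the real fingertips sit about 30 mm above it and the fingers closed over the block's top. I'll open the jaws and measure this offset again.

```bash
cat > tip.py <<'E'
from h import *
c=grab('side'); s=c['state']; W=cloud(c); p=s['tool_pos']
m=(abs(W[...,0]-p[0])<.1)&(abs(W[...,1]-p[1])<.1)&(W[...,2]>p[2]-.02)&(W[...,2]<p[2]+.1)
q=W[m]; print('side: tool z',p[2],'tips',np.sort(q[:,2])[[0,3,10,20]], 'w',s['gripper_width'])
c=grab('wrist'); from scipy.spatial.transform import Rotation as Ro
T=np.array(c['T_tool_cam']); z=c['range_z']; v,u=np.mgrid[:400,:640]
P=np.stack([(u-c['cx'])/c['fx']*z,(v-c['cy'])/c['fy']*z,z],-1)@T[:3,:3].T+T[:3,3]
m=(z>.05)&(z<.23)&(abs(P[...,1])<.08)&(P[...,2]>-.06)
if m.sum()>10:
    q=P[m]; print('wrist tool-frame z max',np.sort(q[:,2])[-20:][[0,10,15,19]],'at',q[q[:,2]>np.percentile(q[:,2],98)].mean(0), m.sum())
E
python3 tip.py
```

```text
side: tool z 0.17579123600148072 tips [0.20503071 0.20907464 0.21241084 0.21728396] w 0.0062565367903308555
wrist tool-frame z max [-0.02980981 -0.02923866 -0.02855802 -0.02825372] at [ 0.00707473 -0.00094664 -0.02892798] 789
```

Emit:
send_rows --targets '[{"dx":0,"dy":0,"dz":0,"roll":0},{"dx":0,"dy":0,"dz":0,"roll":0},{"dx":0,"dy":0,"dz":0,"roll":0},{"dx":0,"dy":0,"dz":0,"roll":0},{"dx":0,"dy":0,"dz":0,"roll":0},{"dx":0,"dy":0,"dz":0,"roll":0},{"dx":0,"dy":0,"dz":0,"roll":0},{"dx":0,"dy":0,"dz":0,"roll":0},{"dx":0,"dy":0,"dz":0,"roll":0},{"dx":0,"dy":0,"dz":0,"roll":0}]' --jaw -0.3

```text
time: 6.82
tool_pos: [0.5036, -0.2237, 0.1762]
tcp_rot: [3.142, 0.0, 1.79]
ft_force: [-0.5, -0.7, -0.0]
gripper_width: 0.638
```

```bash
python3 tip.py
```

```text
side: tool z 0.17616807663534817 tips [0.20318227 0.20546329 0.20901024 0.21267788] w 0.6378175075939975
wrist tool-frame z max [-0.02894439 -0.02878202 -0.02839173 -0.02749952] at [ 0.0038977  -0.00329038 -0.02891267] 1901
```

Both cameras agree that the real fingertips sit 28.5 mm short of the reported TCP, at any opening. I'll apply that offset: real tip z = reported z + 28.5 mm. For a real tip at 8 mm, the reported z is −20.5 mm.

Emit:
send_rows --targets '[{"dx":0,"dy":0,"dz":2,"roll":0},{"dx":0,"dy":0,"dz":4.5,"roll":0},{"dx":0,"dy":0,"dz":7,"roll":0},{"dx":0,"dy":0,"dz":9.5,"roll":0},{"dx":0,"dy":0,"dz":12,"roll":0},{"dx":0,"dy":0,"dz":14,"roll":0},{"dx":0,"dy":0,"dz":15.5,"roll":0},{"dx":0,"dy":0,"dz":17,"roll":0},{"dx":0,"dy":0,"dz":17,"roll":0},{"dx":0,"dy":0,"dz":17,"roll":0}]'

```text
time: 7.75
tool_pos: [0.5034, -0.2236, 0.006]
tcp_rot: [-3.141, -0.001, 1.79]
ft_force: [0.7, -0.0, -0.7]
gripper_width: 0.649
```

Emit:
send_rows --targets '[{"dx":0,"dy":0,"dz":0.5,"roll":0},{"dx":0,"dy":0,"dz":1,"roll":0},{"dx":0,"dy":0,"dz":1.5,"roll":0},{"dx":0,"dy":0,"dz":2,"roll":0},{"dx":0,"dy":0,"dz":2.3,"roll":0},{"dx":0,"dy":0,"dz":2.6,"roll":0},{"dx":0,"dy":0,"dz":2.6,"roll":0},{"dx":0,"dy":0,"dz":2.6,"roll":0}]'

```text
time: 8.42
tool_pos: [0.5036, -0.2237, -0.0199]
tcp_rot: [-3.141, -0.0, 1.79]
ft_force: [-0.2, 0.0, 1.1]
gripper_width: 0.651
```

Emit:
send_rows --targets '[{"dx":0,"dy":0,"dz":0,"roll":0},{"dx":0,"dy":0,"dz":0,"roll":0},{"dx":0,"dy":0,"dz":0,"roll":0},{"dx":0,"dy":0,"dz":0,"roll":0},{"dx":0,"dy":0,"dz":0,"roll":0},{"dx":0,"dy":0,"dz":0,"roll":0},{"dx":0,"dy":0,"dz":0,"roll":0},{"dx":0,"dy":0,"dz":0,"roll":0},{"dx":0,"dy":0,"dz":0,"roll":0},{"dx":0,"dy":0,"dz":0,"roll":0}]' --jaw 1

```text
time: 9.25
tool_pos: [0.5037, -0.2238, -0.0198]
tcp_rot: [3.141, 0.0, 1.789]
ft_force: [-0.2, -0.1, 1.8]
gripper_width: 0.3
```

The width is 0.30 × 93 = 28 mm, so it's gripped. Lifting.

Emit:
send_rows --targets '[{"dx":0,"dy":0,"dz":-0.3,"roll":0},{"dx":0,"dy":0,"dz":-1,"roll":0},{"dx":0,"dy":0,"dz":-2.5,"roll":0},{"dx":0,"dy":0,"dz":-4.5,"roll":0},{"dx":0,"dy":0,"dz":-7,"roll":0},{"dx":0,"dy":0,"dz":-9.5,"roll":0},{"dx":0,"dy":0,"dz":-12,"roll":0},{"dx":0,"dy":0,"dz":-14,"roll":0},{"dx":0,"dy":0,"dz":-15.5,"roll":0},{"dx":0,"dy":0,"dz":-16,"roll":0}]'

```text
time: 10.08
tool_pos: [0.5044, -0.2242, 0.143]
tcp_rot: [3.139, 0.002, 1.79]
ft_force: [0.3, -0.3, -0.5]
gripper_width: 0.3
```

```bash
python3 -c "
from h import *
rel([.57,-.05,.14],103.5)"
```

```text
shift cm [15.58 10.18  0.29] roll -0.97 t 10.08
```

Emit:
send_rows --targets '[{"dx":1,"dy":0.7,"dz":0,"roll":0},{"dx":3,"dy":2,"dz":0,"roll":0},{"dx":5,"dy":3.3,"dz":0,"roll":0},{"dx":7.5,"dy":5,"dz":0,"roll":0},{"dx":10,"dy":6.6,"dz":0,"roll":-0.5},{"dx":12,"dy":8,"dz":0,"roll":-1},{"dx":14,"dy":9.2,"dz":0,"roll":-1},{"dx":15,"dy":10,"dz":0,"roll":-1},{"dx":15.5,"dy":10.2,"dz":0,"roll":-1},{"dx":15.5,"dy":10.2,"dz":0,"roll":-1}]'

```text
time: 10.92
tool_pos: [0.5692, -0.0493, 0.1394]
tcp_rot: [-3.14, -0.0, 1.808]
ft_force: [-0.4, -0.3, -0.6]
gripper_width: 0.297
```

Emit:
send_rows --targets '[{"dx":0,"dy":0,"dz":0,"roll":0},{"dx":0,"dy":0,"dz":0,"roll":0},{"dx":0,"dy":0,"dz":0,"roll":0}]'

```text
time: 11.17
tool_pos: [0.5692, -0.0512, 0.1401]
tcp_rot: [-3.141, 0.0, 1.806]
ft_force: [0.8, -0.2, -0.8]
gripper_width: 0.299
```

```bash
cat > meas.py <<'E'
from h import *
c=grab('wrist'); W=cloud(c); x,y,z=W[...,0],W[...,1],W[...,2]; print(c['state']['tool_pos'],c['state']['tcp_rot'])
def rect(m,n):
    p=W[m][:,:2].astype(np.float32); r=cv2.minAreaRect(p*1000); print(n,m.sum(),np.round(r[0],1),np.round(r[1],1),round(r[2],1),'z',round(float(np.median(z[m])),4))
near=(abs(x-.55)<.12)&(y>-.02)&(y<.25)&(c['range_z']>.22)
for lo,hi in[(.007,.02),(.035,.0425),(.047,.054),(.08,.1)]:
    m=near&(z>lo)&(z<hi)
    n,l,st,ce=cv2.connectedComponentsWithStats(m.astype(np.uint8))
    for i in range(1,n):
        if st[i,4]>60: rect(l==i,f'{lo}-{hi} {ce[i].round()}')
E
python3 meas.py; python3 -c "
from h import *
save(load('wrist'),'pics/w3.png')"
```

```text
[ 0.56924602 -0.05123302  0.14009351] [-3.14142145e+00  5.62214490e-05  1.80572528e+00]
0.007-0.02 [337.  70.] 12021 [556.   53.8] [110.5 131.6] 13.5 z 0.0112
0.035-0.0425 [339.   5.] 1102 [543.4 105.1] [92.   7.6] 13.6 z 0.0389
0.035-0.0425 [339. 110.] 1263 [563.2  22.4] [81.1 11.3] 13.4 z 0.0392
0.047-0.054 [339. 124.] 1462 [566.3  10.7] [91.9 11.1] 13.4 z 0.0491
```

View pics/w3.png

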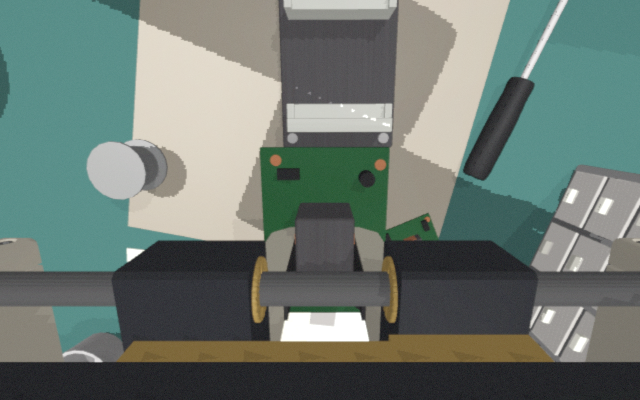

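The held board is level at (325,185). The fixed ledge (339,110) and fixed jaw (339,124) give a nest at (0.553, 0.065) and yaw 13.45°. I'll aim at y = +3.5 mm in the nest, midway between the jaws.

```bash
python3 -c "
from h import *
rel([.5522,.0685,.10],np.degrees(1.805))"
```

```text
shift cm [12.04  1.12  4.01] roll 0.04 t 11.22
```

Emit:
send_rows --targets '[{"dx":1,"dy":0.1,"dz":0,"roll":0},{"dx":3,"dy":0.3,"dz":0,"roll":0},{"dx":5,"dy":0.5,"dz":0.5,"roll":0},{"dx":7,"dy":0.7,"dz":1.5,"roll":0},{"dx":9,"dy":0.9,"dz":2.5,"roll":0},{"dx":11,"dy":1.1,"dz":3.5,"roll":0},{"dx":11.8,"dy":1.1,"dz":4,"roll":0},{"dx":12,"dy":1.1,"dz":4,"roll":0},{"dx":12,"dy":1.1,"dz":4,"roll":0},{"dx":12,"dy":1.1,"dz":4,"roll":0}]'

```text
time: 12.05
tool_pos: [0.5526, 0.0683, 0.1008]
tcp_rot: [3.141, 0.0, 1.807]
ft_force: [-0.1, -0.2, -1.9]
gripper_width: 0.3
```

Emit:
send_rows --targets '[{"dx":0,"dy":0,"dz":0,"roll":0},{"dx":0,"dy":0,"dz":0,"roll":0},{"dx":0,"dy":0,"dz":0,"roll":0}]'

```text
time: 12.3
tool_pos: [0.5524, 0.0684, 0.1004]
tcp_rot: [3.141, 0.0, 1.806]
ft_force: [-0.1, -0.3, -1.1]
gripper_width: 0.297
```

```bash
python3 -c "
from h import *
rel([.5522,.0685,.0205],np.degrees(1.805))"; sed -i 's/y>-.02/y>.0/' meas.py; python3 meas.py
```

```text
shift cm [ 0.02 -0.02  7.99] roll 0.07 t 12.3
[0.55238736 0.06836319 0.10043818] [3.14109004e+00 1.51168769e-04 1.80614308e+00]
0.007-0.02 [279.  81.] 3605 [496.3 144.9] [37.5 89.9] 13.6 z 0.0111
0.007-0.02 [370.  77.] 3893 [555.3 159. ] [62.9 91.2] 14.5 z 0.0111
0.035-0.0425 [326. 109.] 1372 [535.  139.4] [59.9 16.2] 14.2 z 0.0372
0.035-0.0425 [327. 140.] 1063 [543.4 116.8] [85.3  9.5] 13.5 z 0.0375
0.047-0.054 [343.  55.] 319 [538.7 179.2] [12.4 24.5] 57.5 z 0.049
0.047-0.054 [317.  86.] 719 [529.7 160.9] [35.8 28.4] 13.6 z 0.049
0.047-0.054 [326. 127.] 1285 [538.  126.8] [69.8 10.3] 13.4 z 0.0492
```

The sliding jaw face measures about +58 mm, which matches the model. Lowering.

Emit:
send_rows --targets '[{"dx":0,"dy":0,"dz":1,"roll":0},{"dx":0,"dy":0,"dz":2.5,"roll":0},{"dx":0,"dy":0,"dz":4,"roll":0},{"dx":0,"dy":0,"dz":5,"roll":0},{"dx":0,"dy":0,"dz":6,"roll":0},{"dx":0,"dy":0,"dz":6.7,"roll":0},{"dx":0,"dy":0,"dz":7.1,"roll":0},{"dx":0,"dy":0,"dz":7.4,"roll":0},{"dx":0,"dy":0,"dz":7.6,"roll":0},{"dx":0,"dy":0,"dz":7.6,"roll":0}]'

```text
time: 13.18
tool_pos: [0.5522, 0.069, 0.0241]
tcp_rot: [3.141, 0.0, 1.807]
ft_force: [-1.1, -0.6, -1.5]
gripper_width: 0.3
```

Emit:
send_rows --targets '[{"dx":0,"dy":0,"dz":0.1,"roll":0},{"dx":0,"dy":0,"dz":0.2,"roll":0},{"dx":0,"dy":0,"dz":0.3,"roll":0},{"dx":0,"dy":0,"dz":0.35,"roll":0},{"dx":0,"dy":0,"dz":0.35,"roll":0},{"dx":0,"dy":0,"dz":0.35,"roll":0}]'

```text
time: 13.68
tool_pos: [0.5522, 0.069, 0.0207]
tcp_rot: [3.141, 0.0, 1.807]
ft_force: [-0.5, 0.1, -1.4]
gripper_width: 0.299
```

Emit:
send_rows --targets '[{"dx":0,"dy":0,"dz":0.02,"roll":0},{"dx":0,"dy":0,"dz":0.05,"roll":0},{"dx":0,"dy":0,"dz":0.05,"roll":0}]'

```text
time: 13.93
tool_pos: [0.5522, 0.0689, 0.0202]
tcp_rot: [3.142, 0.0, 1.807]
ft_force: [-0.8, 0.9, -0.2]
gripper_width: 0.303
```

Emit:
send_rows --targets '[{"dx":0,"dy":0,"dz":0.03,"roll":0},{"dx":0,"dy":0,"dz":0.06,"roll":0},{"dx":0,"dy":0,"dz":0.06,"roll":0}]'

```text
time: 14.18
tool_pos: [0.5522, 0.069, 0.0202]
tcp_rot: [3.141, 0.0, 1.807]
ft_force: [-4.1, -0.1, 9.0]
gripper_width: 0.302
```

Contact: 9 N up at the expected height. Releasing.

Emit:
send_rows --targets '[{"dx":0,"dy":0,"dz":0,"roll":0},{"dx":0,"dy":0,"dz":0,"roll":0},{"dx":0,"dy":0,"dz":0,"roll":0},{"dx":0,"dy":0,"dz":0,"roll":0},{"dx":0,"dy":0,"dz":0,"roll":0},{"dx":0,"dy":0,"dz":0,"roll":0},{"dx":0,"dy":0,"dz":0,"roll":0},{"dx":0,"dy":0,"dz":0,"roll":0}]' --jaw -0.3

```text
time: 14.85
tool_pos: [0.5521, 0.0689, 0.0195]
tcp_rot: [-3.142, 0.0, 1.807]
ft_force: [-0.3, 1.0, 0.2]
gripper_width: 0.648
```

Emit:
send_rows --targets '[{"dx":0,"dy":0,"dz":-0.5,"roll":0},{"dx":0,"dy":0,"dz":-1.5,"roll":0},{"dx":0,"dy":0,"dz":-3,"roll":0},{"dx":0,"dy":0,"dz":-5,"roll":0},{"dx":0,"dy":0,"dz":-7,"roll":0},{"dx":0,"dy":0,"dz":-9,"roll":0},{"dx":0,"dy":0,"dz":-11,"roll":0},{"dx":0,"dy":0,"dz":-12,"roll":0},{"dx":0,"dy":0,"dz":-12,"roll":0},{"dx":0,"dy":0,"dz":-12,"roll":0}]'

```text
time: 15.68
tool_pos: [0.5521, 0.0689, 0.1396]
tcp_rot: [3.141, 0.0, 1.807]
ft_force: [0.6, -0.6, -0.7]
gripper_width: 0.651
```

```bash
cat > chk.py <<'E'
from h import *
c=grab('wrist'); W=cloud(c)-np.array([.553,.0652,0]); a=np.radians(13.45)
X=W[...,0]*np.cos(a)+W[...,1]*np.sin(a); Y=-W[...,0]*np.sin(a)+W[...,1]*np.cos(a); z=W[...,2]; im=c['image'].astype(int)
R=c['range_z']
def rect(m,n):
    p=np.stack([X[m],Y[m]],-1).astype(np.float32)*1000; r=cv2.minAreaRect(p); print(n,m.sum(),np.round(r[0],1),np.round(r[1],1),round(r[2],1),'z',round(float(np.median(z[m])),4))
b=(R>.12)&(abs(X)<.05)&(abs(Y)<.062)
m=b&(z>.068)&(z<.08); 
if m.any(): rect(m,'block')
m=b&(z>.037)&(z<.048)&(im[...,1]>im[...,0]+15)&(im[...,1]>im[...,2]+10)
if m.sum()>30:
    rect(m,'plate'); A=np.c_[X[m],Y[m],np.ones(m.sum())]; print('tilt',np.linalg.lstsq(A,z[m],rcond=None)[0])
m=(R>.1)&(z>.082)&(z<.1)&(abs(X)<.04)&(abs(Y-.102)<.04)
if m.any(): rect(m,'wing')
m=(R>.1)&(z>.046)&(z<.053)&(abs(X)<.05)&(Y>.045)&(Y<.075)
if m.any(): rect(m,'jaw')
E
python3 chk.py; python3 -c "
from h import *
save(load('wrist'),'pics/w4.png')"
```

```text
block 1570 [-1.5  4.1] [28.4 39.7] 0.3 z 0.0741
plate 5512 [-1.8  3.7] [100.2  70.5] 90.0 z 0.0422
tilt [-1.68143752e-05 -2.02436725e-03  4.22495158e-02]
wing 959 [ -0.3 101.9] [12.2 39.6] 44.3 z 0.0887
jaw 976 [-0.1 66.5] [70.  16.2] 0.0 z 0.0492
```

View pics/w4.png

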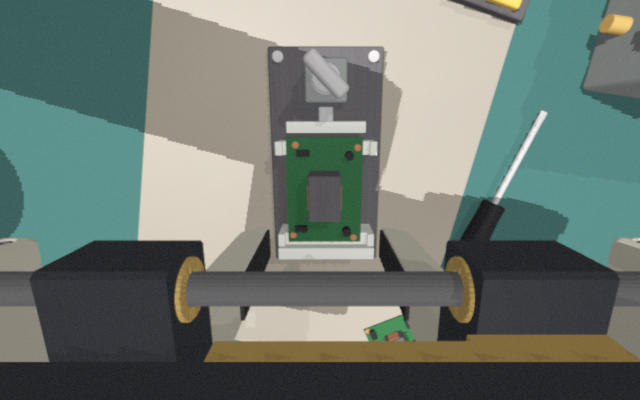

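The board sits in the nest at (−1.6, +3.9) mm, level to 0.002 rad. The wing is at (325,75), angle −45.7°, so adj ≈ 0.80. Next I'll hover over the wing, turned to match, and use this second view to work out the wrist-camera bias.

```bash
python3 -c "
from h import *
rel([.5302,.1647,.14],147.75)"
```

```text
shift cm [ 9.81  0.15 -0.12] roll -44.22 t 15.73
```

Emit:
send_rows --targets '[{"dx":1.5,"dy":0,"dz":0,"roll":-6},{"dx":3,"dy":0,"dz":0,"roll":-12},{"dx":5,"dy":0.1,"dz":0,"roll":-19},{"dx":7,"dy":0.1,"dz":0,"roll":-26},{"dx":8.5,"dy":0.1,"dz":0,"roll":-33},{"dx":9.8,"dy":0.1,"dz":0,"roll":-39},{"dx":9.8,"dy":0.15,"dz":0,"roll":-44},{"dx":9.8,"dy":0.15,"dz":0,"roll":-44.2},{"dx":9.8,"dy":0.15,"dz":0,"roll":-44.2},{"dx":9.8,"dy":0.15,"dz":0,"roll":-44.2}]'

```text
time: 16.57
tool_pos: [0.5304, 0.1642, 0.1389]
tcp_rot: [-3.141, -0.001, 2.575]
ft_force: [0.4, 0.0, 0.4]
gripper_width: 0.65
```

```bash
python3 chk.py; python3 -c "
from h import *
rel([.5302,.1647,.03],147.75);print(env.state()['tool_pos'],env.state()['joint_pos'])"
```

```text
block 75 [ 7.9 22.1] [8.4 7.8] 24.7 z 0.0735
plate 2177 [-1.5  4. ] [ 70.  100.7] 0.0 z 0.0423
tilt [0.0005759  0.00031193 0.04229717]
wing 729 [ -0.6 102.3] [12.  39.4] 44.4 z 0.0889
jaw 837 [-5.8 64.5] [80.3 20.6] 6.7 z 0.0492
shift cm [ 0.05  0.03 10.9 ] roll -0.18 t 16.62
[0.53053337 0.16420518 0.13903638] [ 2.16341617e-01  4.17629773e-01  1.68761405e+00 -2.18320041e-05
  1.03716291e+00 -7.88375699e-01]
```

```bash
python3 -c "
from h import *
rel([.5292,.1651,.030],147.8)"
```

```text
shift cm [1.50e-01 1.00e-02 1.09e+01] roll -0.23 t 16.62
```

Emit:
send_rows --targets '[{"dx":0.15,"dy":0,"dz":1,"roll":0},{"dx":0.15,"dy":0,"dz":2.5,"roll":-0.2},{"dx":0.15,"dy":0,"dz":4,"roll":-0.2},{"dx":0.15,"dy":0,"dz":6,"roll":-0.2},{"dx":0.15,"dy":0,"dz":7.5,"roll":-0.2},{"dx":0.15,"dy":0,"dz":9,"roll":-0.2},{"dx":0.15,"dy":0,"dz":10,"roll":-0.2},{"dx":0.15,"dy":0,"dz":10.6,"roll":-0.2},{"dx":0.15,"dy":0,"dz":10.9,"roll":-0.2},{"dx":0.15,"dy":0,"dz":10.9,"roll":-0.2}]'

```text
time: 17.45
tool_pos: [0.5293, 0.1653, 0.0302]
tcp_rot: [-3.141, -0.0, 2.581]
ft_force: [-0.2, -0.0, 0.5]
gripper_width: 0.654
```

Emit:
send_rows --targets '[{"dx":0,"dy":0,"dz":0,"roll":0},{"dx":0,"dy":0,"dz":0,"roll":0},{"dx":0,"dy":0,"dz":0,"roll":0},{"dx":0,"dy":0,"dz":0,"roll":0},{"dx":0,"dy":0,"dz":0,"roll":0},{"dx":0,"dy":0,"dz":0,"roll":0},{"dx":0,"dy":0,"dz":0,"roll":0},{"dx":0,"dy":0,"dz":0,"roll":0},{"dx":0,"dy":0,"dz":0,"roll":0},{"dx":0,"dy":0,"dz":0,"roll":0}]' --jaw 1

```text
time: 18.28
tool_pos: [0.5302, 0.1663, 0.0308]
tcp_rot: [3.139, 0.001, 2.582]
ft_force: [2.3, 6.1, -2.6]
gripper_width: 0.234
```

```bash
python3 -c "
from h import *
s=env.state();print(s)"
```

```text
{'time': 18.2833, 'joint_pos': array([ 2.19582431e-01,  5.71003297e-01,  1.75884929e+00,  1.33260861e-03,
        8.09557827e-01, -7.92205925e-01]), 'qd': array([ 8.03056272e-04,  1.67249622e-03,  1.12032662e-03, -3.22607899e-03,
        1.43819725e-03,  1.75266070e-05]), 'effort': array([-2.89395109e+00, -5.51957738e+01, -1.99174708e+01, -1.01162631e+00,
        1.04481071e+00,  2.19155353e-02]), 'tool_pos': array([0.53016359, 0.16626998, 0.03080072]), 'tcp_rot': array([3.13937217e+00, 8.74275510e-04, 2.58166551e+00]), 'ft_force': array([ 2.30914192,  6.05658332, -2.57041636]), 'wrist_torque': array([ 1.03248145, -0.432523  ,  0.00922608]), 'gripper_width': 0.23382357772034024}
```

Emit:
send_rows --targets '[{"dx":0,"dy":0.1,"dz":0,"roll":0},{"dx":0,"dy":0.15,"dz":0,"roll":0},{"dx":0,"dy":0.15,"dz":0,"roll":0},{"dx":0,"dy":0.15,"dz":0,"roll":0},{"dx":0,"dy":0.15,"dz":0,"roll":0},{"dx":0,"dy":0.15,"dz":0,"roll":0},{"dx":0,"dy":0.15,"dz":0,"roll":0},{"dx":0,"dy":0.15,"dz":0,"roll":0}]'

```text
time: 18.95
tool_pos: [0.5301, 0.1664, 0.0307]
tcp_rot: [-3.141, -0.0, 2.582]
ft_force: [-1.2, -3.1, 4.9]
gripper_width: 0.237
```

The width is 22 mm, not 12, so something other than the wing is between the fingers. I'll check the wrist cloud from the hover for a collar under the wing.

```bash
python3 - <<'E'
from h import *
c=load('wrist'); W=cloud(c)-np.array([.553,.0652,0]); a=np.radians(13.45)
X=W[...,0]*np.cos(a)+W[...,1]*np.sin(a); Y=-W[...,0]*np.sin(a)+W[...,1]*np.cos(a); z=W[...,2]
m=(abs(X)<.03)&(abs(Y-.102)<.03)&(c['range_z']>.05)
print(np.histogram(z[m],bins=np.arange(.045,.1,.003)))
for lo,hi in((.052,.063),(.063,.085)):
    k=m&(z>lo)&(z<hi); print(lo,k.sum(),[np.percentile(q[k]*1000,[0,50,100]).round(1) for q in(X,Y)] if k.any() else '')
s=grab('side'); save(s,'pics/s3.png',(225,120,345,220),6)
E
```

```text
(array([177, 606,  32,   3,   3,   4, 133,  28,   5,  11,  10,   5,  12,
        67, 598,  56,   0,   0]), array([0.045, 0.048, 0.051, 0.054, 0.057, 0.06 , 0.063, 0.066, 0.069,
       0.072, 0.075, 0.078, 0.081, 0.084, 0.087, 0.09 , 0.093, 0.096,
       0.099]))
0.052 35 [array([-12.4,  -9.6,   7.6]), array([ 92.3, 102.9, 113.7])]
0.063 210 [array([-17.2,  -5.6,  13.4]), array([ 91.3, 106.5, 119.1])]
```

View pics/s3.png

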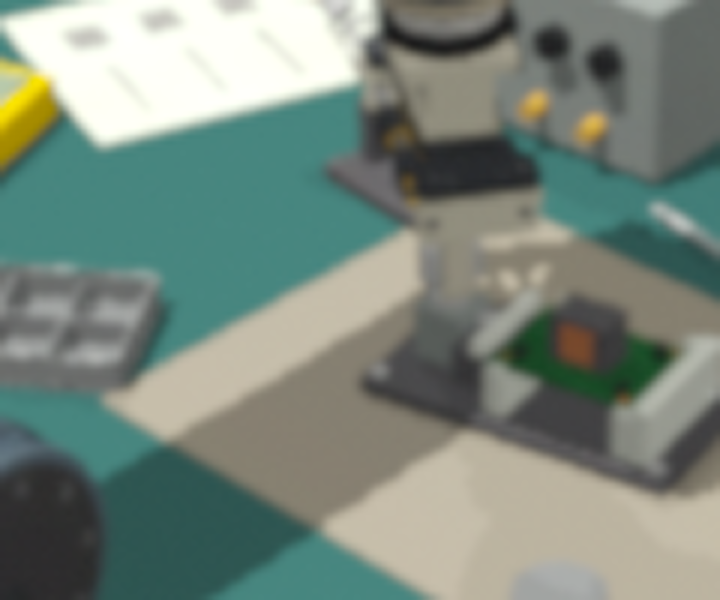

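The cloud shows a round collar about 22 mm across with its top near 65 mm, and the fingertips closed on that. I'll open, rise 9.5 mm to put the tip at about 68.5 mm, and grip the wing above it.

Emit:
send_rows --targets '[{"dx":0,"dy":0,"dz":0,"roll":0},{"dx":0,"dy":0,"dz":0,"roll":0},{"dx":0,"dy":0,"dz":0,"roll":0},{"dx":0,"dy":0,"dz":0,"roll":0},{"dx":0,"dy":0,"dz":-0.5,"roll":0},{"dx":0,"dy":0,"dz":-0.95,"roll":0},{"dx":0,"dy":0,"dz":-0.95,"roll":0},{"dx":0,"dy":0,"dz":-0.95,"roll":0}]' --jaw 0.2

```text
time: 19.67
tool_pos: [0.5305, 0.1667, 0.0405]
tcp_rot: [3.141, 0.001, 2.582]
ft_force: [-0.3, -0.7, -0.1]
gripper_width: 0.403
```

Emit:
send_rows --targets '[{"dx":0,"dy":0,"dz":0,"roll":0},{"dx":0,"dy":0,"dz":0,"roll":0},{"dx":0,"dy":0,"dz":0,"roll":0},{"dx":0,"dy":0,"dz":0,"roll":0},{"dx":0,"dy":0,"dz":0,"roll":0},{"dx":0,"dy":0,"dz":0,"roll":0},{"dx":0,"dy":0,"dz":0,"roll":0},{"dx":0,"dy":0,"dz":0,"roll":0},{"dx":0,"dy":0,"dz":0,"roll":0},{"dx":0,"dy":0,"dz":0,"roll":0}]' --jaw 1

```text
time: 20.5
tool_pos: [0.53, 0.1665, 0.04]
tcp_rot: [-3.141, -0.0, 2.582]
ft_force: [-1.5, -2.3, 0.0]
gripper_width: 0.124
```

The wing is gripped at 12 mm. Now turning clockwise (+roll) in steps while watching the force.

Emit:
send_rows --targets '[{"dx":0,"dy":0,"dz":0,"roll":3},{"dx":0,"dy":0,"dz":0,"roll":7},{"dx":0,"dy":0,"dz":0,"roll":11},{"dx":0,"dy":0,"dz":0,"roll":15},{"dx":0,"dy":0,"dz":0,"roll":20},{"dx":0,"dy":0,"dz":0,"roll":25},{"dx":0,"dy":0,"dz":0,"roll":30},{"dx":0,"dy":0,"dz":0,"roll":35},{"dx":0,"dy":0,"dz":0,"roll":40},{"dx":0,"dy":0,"dz":0,"roll":40}]'

```text
time: 21.33
tool_pos: [0.53, 0.1665, 0.0399]
tcp_rot: [-3.141, 0.0, 1.88]
ft_force: [-1.3, -3.4, 0.3]
gripper_width: 0.123
```

```bash
cat > st.py <<'E'
from h import *
from scipy.spatial.transform import Rotation as Ro
s=env.state(); R=Ro.from_euler('xyz',s['tcp_rot']).as_matrix()
print(round(s['time'],2),'F tool',(R.T@s['ft_force']).round(1),'M tool',(R.T@s['wrist_torque']).round(2),'yaw',np.degrees(s['tcp_rot'][2]).round(1),'adj~',np.radians(13.45-np.degrees(s['tcp_rot'][2])+180).round(3),s['tool_pos'].round(4),'q6',s['joint_pos'][5].round(2),s['gripper_width'].round(3))
E
python3 st.py; python3 chk.py
```

```text
plate 1078 [ 5.4 32.8] [28.1 27.7] 2.6 z 0.0423
tilt [-0.00149072  0.00445092  0.0421153 ]
wing 1918 [ -2.1 109.4] [29.8 31.2] 54.4 z 0.0889Traceback (most recent call last):
  File "st.py", line 4, in <module>
    print(round(s['time'],2),'F tool',(R.T@s['ft_force']).round(1),'M tool',(R.T@s['wrist_torque']).round(2),'yaw',np.degrees(s['tcp_rot'][2]).round(1),'adj~',np.radians(13.45-np.degrees(s['tcp_rot'][2])+180).round(3),s['tool_pos'].round(4),'q6',s['joint_pos'][5].round(2),s['gripper_width'].round(3))
                                                                                                                                                                                                                                                                                 ^^^^^^^^^^^^^^^^^^^^^^^^
AttributeError: 'float' object has no attribute 'round'
```

The side force stays low, about 3 N, so the axis is well centred. Continuing.

Emit:
send_rows --targets '[{"dx":0,"dy":0,"dz":0,"roll":5},{"dx":0,"dy":0,"dz":0,"roll":11},{"dx":0,"dy":0,"dz":0,"roll":17},{"dx":0,"dy":0,"dz":0,"roll":23},{"dx":0,"dy":0,"dz":0,"roll":29},{"dx":0,"dy":0,"dz":0,"roll":35},{"dx":0,"dy":0,"dz":0,"roll":41},{"dx":0,"dy":0,"dz":0,"roll":47},{"dx":0,"dy":0,"dz":0,"roll":53},{"dx":0,"dy":0,"dz":0,"roll":57}]'

```text
time: 22.22
tool_pos: [0.5301, 0.1665, 0.04]
tcp_rot: [-3.142, 0.0, 0.887]
ft_force: [-1.2, -2.5, 0.3]
gripper_width: 0.128
```

Emit:
send_rows --targets '[{"dx":0,"dy":0,"dz":0,"roll":5},{"dx":0,"dy":0,"dz":0,"roll":11},{"dx":0,"dy":0,"dz":0,"roll":17},{"dx":0,"dy":0,"dz":0,"roll":23},{"dx":0,"dy":0,"dz":0,"roll":29},{"dx":0,"dy":0,"dz":0,"roll":35},{"dx":0,"dy":0,"dz":0,"roll":40},{"dx":0,"dy":0,"dz":0,"roll":45},{"dx":0,"dy":0,"dz":0,"roll":50},{"dx":0,"dy":0,"dz":0,"roll":52}]'

```text
time: 23.05
tool_pos: [0.5301, 0.1665, 0.0399]
tcp_rot: [3.141, 0.0, -0.02]
ft_force: [-1.2, -3.3, -0.0]
gripper_width: 0.126
```

```bash
sed -i "s/s\['gripper_width'\].round(3)/s['gripper_width']/" st.py; python3 st.py
```

```text
23.05 F tool [-1.1  3.3  0. ] M tool [-0.74 -0.35 -0.04] yaw -1.1 adj~ 3.396 [0.5301 0.1665 0.0399] q6 1.81 0.12621993870640294
```

Now about 3.40. I'll creep to the stop and watch for the torque to rise.

Emit:
send_rows --targets '[{"dx":0,"dy":0,"dz":0,"roll":2},{"dx":0,"dy":0,"dz":0,"roll":4},{"dx":0,"dy":0,"dz":0,"roll":6},{"dx":0,"dy":0,"dz":0,"roll":8},{"dx":0,"dy":0,"dz":0,"roll":9},{"dx":0,"dy":0,"dz":0,"roll":10},{"dx":0,"dy":0,"dz":0,"roll":10}]'

```text
time: 23.63
tool_pos: [0.53, 0.1664, 0.0399]
tcp_rot: [3.141, 0.0, -0.192]
ft_force: [-1.4, -5.6, 0.4]
gripper_width: 0.126
```

```bash
python3 st.py
```

```text
23.63 F tool [-0.3  5.7 -0.4] M tool [-0.96 -0.28  0.02] yaw -11.0 adj~ 3.569 [0.53   0.1664 0.0399] q6 1.98 0.1255586756117397
```

Emit:
send_rows --targets '[{"dx":0,"dy":0,"dz":0,"roll":1},{"dx":0,"dy":0,"dz":0,"roll":2},{"dx":0,"dy":0,"dz":0,"roll":3},{"dx":0,"dy":0,"dz":0,"roll":3}]'

```text
time: 23.97
tool_pos: [0.53, 0.1665, 0.0399]
tcp_rot: [3.141, 0.0, -0.245]
ft_force: [-1.9, -5.5, -0.1]
gripper_width: 0.127
```

```bash
python3 st.py
```

```text
23.97 F tool [-0.5  5.8  0.1] M tool [-0.92 -0.22 -0.42] yaw -14.0 adj~ 3.621 [0.53   0.1665 0.0399] q6 2.04 0.1265053415786756
```

Torque rose from about 0.04 to 0.42 N m near 3.6, so this is the stop. I'll press a little further and hold to confirm.

Emit:
send_rows --targets '[{"dx":0,"dy":0,"dz":0,"roll":1},{"dx":0,"dy":0,"dz":0,"roll":2},{"dx":0,"dy":0,"dz":0,"roll":2},{"dx":0,"dy":0,"dz":0,"roll":2},{"dx":0,"dy":0,"dz":0,"roll":2}]'

```text
time: 24.38
tool_pos: [0.53, 0.1665, 0.0399]
tcp_rot: [3.141, 0.0, -0.278]
ft_force: [-1.6, -4.7, -0.2]
gripper_width: 0.131
```

```bash
python3 st.py
```

```text
24.38 F tool [-0.2  5.   0.2] M tool [-0.97 -0.24 -0.53] yaw -15.9 adj~ 3.655 [0.53   0.1665 0.0399] q6 2.07 0.13059683112962184
```

It's seated: torque is 0.53 N m and the wing is starting to twist in the pads. Backing off counter-clockwise to yaw 77°, which is adj 2.03.

Emit:
send_rows --targets '[{"dx":0,"dy":0,"dz":0,"roll":-3},{"dx":0,"dy":0,"dz":0,"roll":-8},{"dx":0,"dy":0,"dz":0,"roll":-13},{"dx":0,"dy":0,"dz":0,"roll":-18},{"dx":0,"dy":0,"dz":0,"roll":-24},{"dx":0,"dy":0,"dz":0,"roll":-30},{"dx":0,"dy":0,"dz":0,"roll":-36},{"dx":0,"dy":0,"dz":0,"roll":-42},{"dx":0,"dy":0,"dz":0,"roll":-46},{"dx":0,"dy":0,"dz":0,"roll":-48}]'

```text
time: 25.22
tool_pos: [0.5301, 0.1665, 0.04]
tcp_rot: [3.142, 0.0, 0.562]
ft_force: [-1.2, -5.2, -0.4]
gripper_width: 0.125
```

Emit:
send_rows --targets '[{"dx":0,"dy":0,"dz":0,"roll":-4},{"dx":0,"dy":0,"dz":0,"roll":-9},{"dx":0,"dy":0,"dz":0,"roll":-15},{"dx":0,"dy":0,"dz":0,"roll":-21},{"dx":0,"dy":0,"dz":0,"roll":-27},{"dx":0,"dy":0,"dz":0,"roll":-33},{"dx":0,"dy":0,"dz":0,"roll":-38},{"dx":0,"dy":0,"dz":0,"roll":-42},{"dx":0,"dy":0,"dz":0,"roll":-44},{"dx":0,"dy":0,"dz":0,"roll":-45}]'

```text
time: 26.05
tool_pos: [0.5301, 0.1665, 0.04]
tcp_rot: [-3.141, 0.0, 1.345]
ft_force: [-0.6, -5.2, -0.6]
gripper_width: 0.126
```

Emit:
send_rows --targets '[{"dx":0,"dy":0,"dz":0,"roll":0},{"dx":0,"dy":0,"dz":0,"roll":0},{"dx":0,"dy":0,"dz":0,"roll":0},{"dx":0,"dy":0,"dz":0,"roll":0}]'

```text
time: 26.38
tool_pos: [0.5301, 0.1665, 0.04]
tcp_rot: [-3.141, 0.0, 1.343]
ft_force: [-0.6, -4.8, -1.4]
gripper_width: 0.125
```

```bash
python3 st.py; python3 - <<'E'
from h import *
def nest(n):
    c=grab(n); W=cloud(c)-np.array([.553,.0652,0] if n!='top' else [.5544,.068,0]); a=np.radians(13.45)
    X=W[...,0]*np.cos(a)+W[...,1]*np.sin(a); Y=-W[...,0]*np.sin(a)+W[...,1]*np.cos(a); z=W[...,2]; im=c['image'].astype(int)
    for m,t in(((abs(X)<.05)&(abs(Y)<.07)&(z>.038)&(z<.05)&(im[...,1]>im[...,0]+15)&(im[...,1]>im[...,2]+10),'plate'),((abs(X)<.03)&(abs(Y)<.04)&(z>.069)&(z<.082),'block')):
        if m.sum()>10:
            p=np.stack([X[m],Y[m]],-1).astype(np.float32)*1000; r=cv2.minAreaRect(p); print(n,t,m.sum(),np.round(r[0],1),np.round(r[1],1),round(r[2],1),np.median(z[m]))
    return c
nest('top'); c=nest('side'); save(c,'pics/s4.png',(225,120,345,220),6)
E
```

```text
26.38 F tool [-4.8  0.5  1.4] M tool [ 0.1  -1.03  0.01] yaw 76.9 adj~ 2.034 [0.5301 0.1665 0.04  ] q6 0.45 0.12451537464864426
top plate 449 [-2.   2.2] [66.9 96.3] 0.7 0.043339649435873547
top block 166 [-1.4  0.8] [39.8 29.1] 89.8 0.07495173150834529
side plate 158 [-6.4  3.7] [68.2 92. ] 8.3 0.04302796704727986
side block 65 [-4.   4.7] [36.9 43.3] 9.6 0.07399566748481448
```

View pics/s4.png

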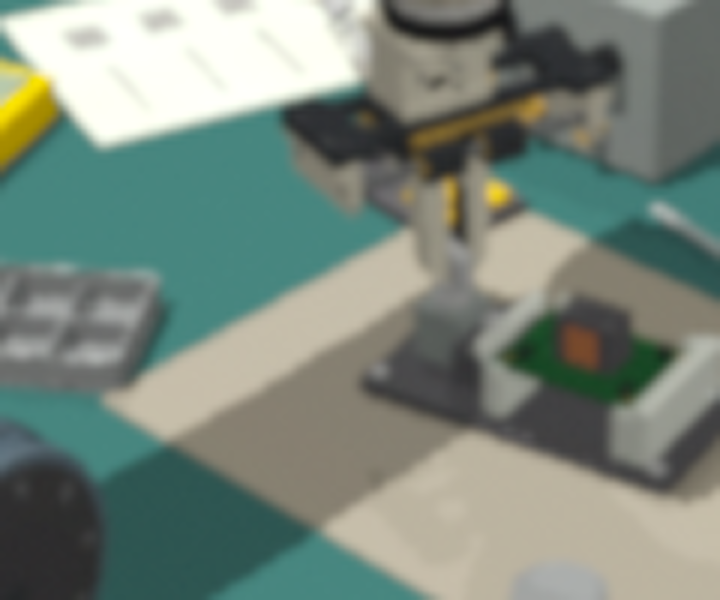

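The side view shows the fingers gripping the wing at (450,265). The board is level in the nest at (590,350), and the sliding jaw has backed off. The top camera puts the board at about (−1.4, +0.8) mm, square, with the block top at 75 mm. adj reads about 2.03 and the arm is still. Handing in.

```bash
python3 -c "
from h import *
print(env.finish_job())"
```

```text
the job is handed in; nothing more can be done
None
```

The board is in the nest and released. The thumbscrew was turned to its stop and backed off a quarter turn, and the gripper is still holding it. I handed the job in at about 26.5 s of the 64 s allowed; no verdict is reported.

**What went wrong on the way**
- **First board grasp:** it closed on air above the transformer. The real fingertips sit about 28.5 mm short of the reported TCP (both the side and wrist cameras agree), so I corrected for that from then on. The board did not move.
- **First thumbscrew grasp:** it closed on a 22 mm collar under the wing. I regripped about 10 mm higher, on the 12 mm wing.

**Last checks**
- **Board:** it was level to 0.002 rad right after release. At the end, the top camera put it at about (−1.4, +0.8) mm in the nest, square, with the block top at 75 mm.
- **Stop:** torque rose from about 0.04 to 0.53 N m near adj 3.6, which I took as seated.
- **Final setting:** adj is about 2.03, worked out from the tool yaw. The opening reads about 12 mm, and the arm was still.

**Where the checks disagreed**
- The cameras differ by up to about 3 mm in position. The side camera put the block at (−4.0, +4.7) mm and about 9° askew, but it had few points on the block and a partial view.
- I did not measure the positions of the other loose things at the end. Nothing was seen touching them.

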